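Serve a coffee capsule from the spring slide dispenser

TASK

Sort the two brass coffee capsules by fit: the one whose foot flange passes the dispenser's round chute goes down the chute, foot flange first, into the pocket of the closed slide, and the one that is too wide goes into the terracotta dish. Only when both are sorted, pull the dispenser's spring-return slide out by its orange handle until its white pointers stand at the red marks on the rails, and keep it there: finish while still holding the handle, because the slide springs shut when let go. Leave the cup and the spoon where they are.

Things in the scene. Friction and masses are not known exactly. Their poses are not given: they have to be found in the camera images.
- dispenser: Fixed capsule dispenser; black base 76 mm wide, from 110 mm in front of the origin to 40 mm behind it, rails 14 mm high; steel housing (27 mm in front to 40 mm behind, 52 mm high) with a black collar 54 mm across, top at 64 mm. Origin: on the worktop, on the axis of the upright chute; z up, -x is the front, where the slide comes out. Yaw -0.2 to 0.3 rad.
- mouth (a point): Centre of the chute's open top, 64 mm above the worktop. The chute is a straight round bore 42 mm across, flared to about 45 mm at the mouth; it ends directly above the pocket of the closed slide, whose floor is 52 mm below the mouth.
- slide (a joint): The grey slide, in m: 0 = fully home (closed, pocket under the chute), grows as it is pulled out to the front, stop at 0.080. At 0.060 the white pointers stand at the red marks. A spring pulls it home: 3 N when closed, about 9 N at the marks. It does not latch.
- handle (a point): Point on the slide's upright orange handle plate, in mid-thickness and mid-width, 13 mm below its top edge. Plate 12 mm thick (dispenser's x), 50 mm wide (its y), top 63 mm above the worktop; closed, its rear face is 52 mm in front of the housing. Moves with the slide. Can be pinched front to rear from above. Axes as dispenser.
- pocket (a point): Centre of the floor of the slide's round pocket, 12 mm above the worktop (pocket 45 mm across, 30 mm deep, open at the top). It moves with the slide. Axes as dispenser.
- mark (a point): Midway between the two red marks on the rails, 84 mm in front of the chute axis, 15 mm above the worktop; fixed.
- pointer (a point): Midway between the slide's two white pointers, which lie over the rails; 60 mm behind the marks when the slide is closed. It moves with the slide.
- slim_capsule: The capsule that fits: rigid, standing on its aluminium foot flange, 37 mm across and 3 mm thick; above it a brass body 29 mm across up to 25 mm high, and a 2 mm cap, 27 mm high in all. 20 to 40 g. Origin: centre of the underside; z up through the cap. The two capsules swap places from run to run.
- wide_capsule: The capsule that is too wide: the same but for its foot flange, 46 mm across, which does not enter the chute. Origin: centre of the underside; z up through the cap.
- dish: Round terracotta dish, loose, 123 mm across the rim, 28 mm high; flat inner floor 5 mm above the worktop, about 90 mm across. Origin: centre of the underside.
- cup: Cream espresso cup, 64 x 91 mm, 50 mm high, a bystander. Origin: centre of the underside.
- spoon: Steel teaspoon lying on the worktop, 132 x 28 x 11 mm, a bystander. Origin: centre of the underside.
Not all that is in view belongs to the job. Leave any green look-alike of the slim_capsule alone.

How it is judged (in metres and radians):
On the way, in this order (a step that is already met when the one before it is completed fails the run):
1. the slim capsule lies in the slide's pocket and the wide one lies released in the dish, with the slide still home (horizontal distance between slim_capsule and pocket below 0.008 m and z of slim_capsule in the frame of pocket between -0.006 and 0.008 m and angle between slim_capsule's own z axis and vertical below 0.3 rad and horizontal distance between wide_capsule and dish below 0.045 m and z of wide_capsule in the frame of dish below 0.03 m and contact force between the fingers and wide_capsule below 0.1 N and value of joint slide below 0.01 m), for 0.2 s.
2. the slide is pulled out to the marks (value of joint slide between 0.053 and 0.067 m), for 0.2 s.
At the end, for the whole second after the job is handed in: The fingers hold the slide at rest within 7 mm of the marks (joint 0.053 to 0.067), over 3 N on it; the slim capsule stands upright on the pocket floor, within 8 mm of its centre; the wide capsule rests in the dish within 45 mm of its centre, below 30 mm, released (all of step 2 and velocity of joint slide between -0.01 and 0.01 m/s and contact force between the fingers and slide above 3 N and horizontal distance between slim_capsule and pocket below 0.008 m and z of slim_capsule in the frame of pocket between -0.006 and 0.008 m and angle between slim_capsule's own z axis and vertical below 0.3 rad and horizontal distance between wide_capsule and dish below 0.045 m and z of wide_capsule in the frame of dish below 0.03 m and contact force between the fingers and wide_capsule below 0.1 N and linear speed of wide_capsule below 0.02 m/s); the arm keeps its last pose, push and grip.
It fails at once if the slide is pulled out (over 15 mm) while the slim capsule is not in its pocket or the wide one not in the dish (value of joint slide above 0.015 m and not (horizontal distance between slim_capsule and pocket below 0.008 m and z of slim_capsule in the frame of pocket between -0.006 and 0.008 m and horizontal distance between wide_capsule and dish below 0.045 m and z of wide_capsule in the frame of dish below 0.03 m)).
It fails at once if the cup or the spoon is moved by more than 30 mm (distance of any of cup, spoon from where it was at the start of the episode above 0.03 m).
It also fails if it takes over 61 s, if anything falls off the work surface, if the arm or the gripper's body presses on something with over 40 N, if the wrist force passes 120 N, or if a joint passes its speed limit or range.

ROBOT

A 6-joint arm with a two-finger parallel gripper is mounted at the origin on a cart in front of the work surface, level with it; the furniture and walls round the work are solid. World frame = base frame: x ahead of the robot, y to its left, z up, the work surface at z = 0. Lengths are in mm, angles in rad, forces in N, time in s.
With the tool pointing down it reaches from about 400 to 925 mm from the base axis. Payload 12.5 kg.
Tool frame: the origin (TCP) lies at the very end of the fingers, on their centre line; the grasp point (between the pads) lies grip_depth behind it (grip_depth is the distance from the TCP to the grasp point, in mm); z points along the fingers, y is the line along which they close (so a half turn about z gives the same grasp; the last joint's range is limited). The gripper opens to 95 mm and grips with 3 to 60 N. Pads are 20 mm wide; open, the fingers measure 119 mm over their backs; the gripper's body (75 mm by 180 mm) begins 59 mm behind the grasp point.
Start: joints at [1.182, 0.491, 1.559, -0, 1.092, -0.106], TCP at [174.386, 600.197, 214.661] pointing down, gripper open.
Joint ranges: [-3.1, 3.1], [-0.84, 2.19], [0.05, 2.79], [-1.13, 4.28], [0.06, 2.93], [-2.69, 2.69]. Speed limits (rad/s): [2.22, 2.22, 2.79, 3.14, 3.14, 3.14].

INTERFACE

Orientations are given as [roll, pitch, yaw] about the fixed x, y, z axes, in that order (R = Rz(yaw) Ry(pitch) Rx(roll)).
In Python, from cell import state, read_camera, job_done, grip_depth gives the robot as it stands.
- The arm moves only by the tool drive_tool, never from a script. Its argument "targets" is a list of rows, each an object with "jaw": the opening, from 0 (shut) to 1 (fully open); "travel": the shift along the tool's x, y, z in m, a list of three; "twist": the turn about the tool's z in rad. In form: [{"jaw": jaw, "travel": [tx, ty, tz], "twist": twist}, ...]. A call has 1 to 8 rows; each row is the pose to reach, as a shift and turn from the pose commanded when the call began, along the tool's axes at that moment; what a row does not reach only later rows make up. A row lasts 1/12 s, in which the tool goes at most 41.7 mm and 7.16 degrees, less where a joint would pass 70% of its speed; a pose out of reach is approached as far as the arm can. A call with a gripper value outside its range is refused whole. The fingers move at their own pace and stop on an object; the grip force is fixed at half the most. Time passes only in rows, so rows that repeat a pose let the fingers close. It gives the time, the measured TCP pose, the force, the opening and the grip force at its end, in the units of the state.
- state(): the state, without advancing time (a new reading comes with each control period).
- read_camera(name): name is "scene" or "top" or "wrist"; returns a dict with "frame" (420x560x3 uint8, red, green, blue), "fx", "fy", "cx", "cy" (pixels), "k1" (the pictures are not rectified: a ray, as slopes to the right and down, at radius r is drawn at 1 + k1 r^2 times it, then the intrinsics apply), "R" (3x3) and "t" (3): a world point X has camera coordinates R X + t. Camera axes: x right, y down, z forward; pixel columns grow to the right and rows downward; lengths in mm; the calibration is good to about 2 mm. A picture is of the moment at which its call begins. There is no depth.
- job_done(): hands the job in; it is judged then, once.
The state is a dict: "t": time; "joints": joint angles; "qvel": joint speeds; "tau": joint torques, N m; "eef_pos": TCP position; "tcp_rot": TCP orientation; "ft_force": force on the tool from outside, world axes, zero at the start; "moment": the same for the moment, N m; "opening": opening from 0.0 (shut) to 1.0 (fully open); "grip_force": force on a finger pad.
Only numpy, scipy, OpenCV 4.12 (cv2) and the standard library are available. Lean on these libraries where they do the work, as an engineer would, in place of code of your own. Each camera call takes 0.05 s, during which the arm holds its last target. There are 200 camera calls.

## Working session

There is one attempt and no reset: what is moved stays moved. The work goes in short steps, Python scripts to look and compute and a tool call to move; the robot and the scene stay as the last step left them, time stands still between calls to the robot, and variables do not carry over. Pictures are saved under pics/ and viewed, at most 14 in all, crops included, and the job is handed in when it is done.

Besides the shell and the picture viewer there is one more tool, called as name(argument=value, ...), one argument or row to a line, values as JSON. drive_tool: Moves the arm, as the interface text tells. Its arguments: {"type":"object","properties":{"targets":{"type":"array"}},"required":["targets"]}

```bash
ls; mkdir -p pics; cat > h.py <<'E'
import numpy as np, cv2
from cell import state, read_camera, job_done, grip_depth
def snap(n,f):
    c=read_camera(n); cv2.imwrite(f,c["frame"][:,:,::-1]); 
    import pickle; pickle.dump(c,open(f+'.pkl','wb')); return c
def load(f):
    import pickle; return pickle.load(open(f+'.pkl','rb'))
def pt(c,u,v,z):
    d=np.array([(u-c["cx"])/c["fx"],(v-c["cy"])/c["fy"]]); s=d.copy()
    for _ in range(20): s=d/(1+c["k1"]*(s@s))
    R=np.array(c["R"]);t=np.array(c["t"]); o=-R.T@t; r=R.T@np.r_[s,1]
    return o+r*(z-o[2])/r[2]
def px(c,X):
    p=np.array(c["R"])@np.array(X,float)+np.array(c["t"]); s=p[:2]/p[2]; s=s*(1+c["k1"]*(s@s))
    return s*[c["fx"],c["fy"]]+[c["cx"],c["cy"]]
E
python3 - <<'E'
from h import *
a=snap("top","pics/top.png");b=snap("scene","pics/scene.png")
print(state(),grip_depth)
for c in(a,b): print(c["fx"],c["k1"],-np.array(c["R"]).T@c["t"])
E
```

```text
pics
{'t': 0.1, 'joints': array([ 1.18240388e+00,  4.91474466e-01,  1.55940515e+00,  1.01514640e-08,
        1.09168221e+00, -1.05594226e-01]), 'qvel': array([-0.00197946,  0.00094077, -0.0012741 , -0.0005994 ,  0.00050925,
        0.00019488]), 'tau': array([ 1.67118746e-03, -6.13620973e+01, -2.58605021e+01,  6.93774107e-02,
        4.69904719e-02, -4.44737418e-05]), 'eef_pos': array([174.29381223, 599.97780476, 214.12986717]), 'tcp_rot': array([-3.14062889e+00, -1.02156972e-04,  2.85879438e+00]), 'ft_force': array([-0.18750985,  1.09755353, -0.48391672]), 'moment': array([ 0.03861967, -0.01828998,  0.02700111]), 'grip_force': 0.0, 'opening': 1.0020448309344374} 18.8
499.72791027662396 0.05686153095896924 [367.03611839  32.72623507 962.00008543]
454.00093675832136 -0.0396727871332946 [ -51.25056464 -415.60123055  394.8355715 ]
```

View pics/top.png

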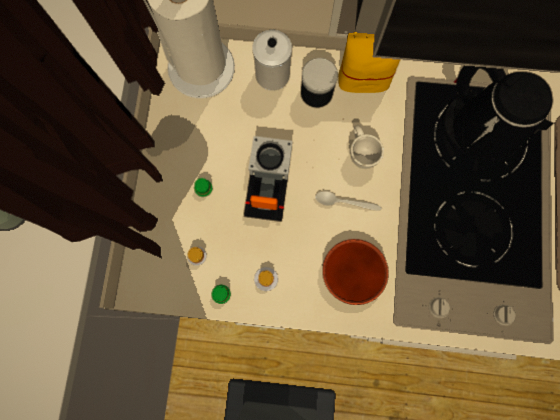

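View pics/scene.png

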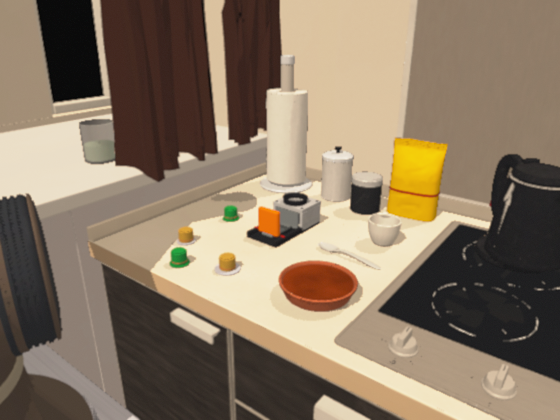

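The top view shows brass capsules at (196,255) and (265,278) and green look-alikes at (203,187) and (221,294). The dish is at (355,272), the dispenser chute at (270,156) and the handle at (264,203). The capsule at (265,278) seems to have the wider flange, so I'll check that in an enlarged crop.

```bash
python3 - <<'E'
from h import *
c=load("pics/top.png")
im=cv2.imread("pics/top.png")
cr=im[125:305,175:305]; 
l=cv2.resize(im[235:295,180:290],None,fx=7,fy=7,interpolation=cv2.INTER_CUBIC)
d=cv2.resize(im[130:225,235:305],None,fx=6,fy=6,interpolation=cv2.INTER_CUBIC)
cv2.imwrite("pics/c1.png",l); cv2.imwrite("pics/c2.png",d)
for n,u,v,z in [("A",196,255,27),("B",265,278,27),("dish",355,272,28),("mouth",270,156,64),("handle",264,203,63),("cup",366,151,50)]: print(n,pt(c,u,v,z).round(1))
E
```

```text
A [475.1 198.9  27. ]
B [446.1  65.3  27. ]
dish [ 475.1 -100.    28. ]
mouth [671.5  80.5  64. ]
handle [580.   81.5  63. ]
cup [ 705.8 -100.7   50. ]
```

View pics/c1.png

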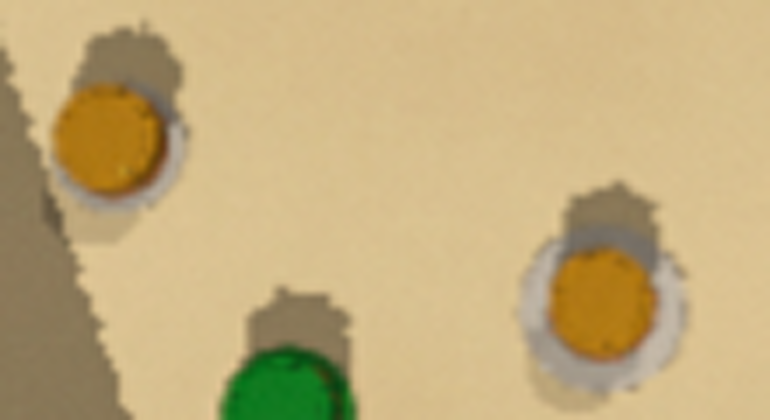

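View pics/c2.png

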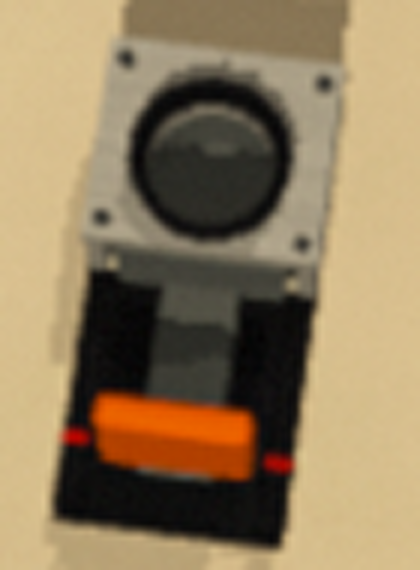

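The left brass capsule has its cap at crop (109,139) and a flange about 130/7 px across, roughly 36 mm, so it is the slim one. The right one has its cap at (603,304) and a flange about 160/7 px across, roughly 44 mm, so it is the wide one. In the dispenser crop the collar is centred at (211,158) and the red marks are at (76,437) and (279,463).

```bash
python3 - <<'E'
from h import *
c=load("pics/top.png")
P=lambda u,v,s,ou,ov,z: pt(c,(u+.5)/s-.5+ou,(v+.5)/s-.5+ov,z)
A=P(109,139,7,180,235,27);B=P(603,304,7,180,235,27)
m=P(211,158,6,235,130,64);r1=P(76,437,6,235,130,15);r2=P(279,463,6,235,130,15)
h1=P(92,398,6,235,130,63);h2=P(257,416,6,235,130,63)
tl,tr,br,bl=[P(u,v,6,235,130,52) for u,v in((117,38),(345,68),(318,268),(85,240))]
print("A",A,"B",B,"mouth",m,"marks",r1,r2,(r1+r2)/2)
d=r1-r2;print("yaw marks",np.arctan2(-d[0],d[1]),np.linalg.norm(d))
d=h1-h2;print("yaw handle",np.arctan2(-d[0],d[1]),np.linalg.norm(d))
d=tl-tr;print("yaw housing",np.arctan2(-d[0],d[1]),np.linalg.norm(d)); d=tl-bl; print(np.arctan2(d[1],d[0]))
d=m-(r1+r2)/2; print("yaw line",np.arctan2(d[1],d[0]),np.linalg.norm(d[:2]))
# dish rim by colour
im=c["frame"].astype(int); k=((im[...,0]>90)&(im[...,1]<60)&(im[...,2]<50)).astype(np.uint8); k[:230]=0;k[:,:310]=0
n,_,s,ce=cv2.connectedComponentsWithStats(k); i=1+s[1:,4].argmax(); print(s[i],ce[i],pt(c,s[i,0]+s[i,2]/2-.5,s[i,1]+s[i,3]/2-.5,28))
st=state();from scipy.spatial.transform import Rotation as Ro
print(Ro.from_euler('xyz',st['tcp_rot']).as_matrix().round(3))
E
```

```text
A [475.96599813 200.64207215  27.        ] B [446.23545615  64.01204466  27.        ] mouth [671.63807933  80.94938943  64.        ] marks [588.98933217 116.66347405  15.        ] [587.43064963  50.18857071  15.        ] [588.2099909   83.42602238  15.        ]
yaw marks -0.023443388464707608 66.49317457825029
yaw handle -0.0045006860372261825 51.346041412963935
yaw housing -0.030286049700009914 73.89334011166838
-0.03179827514892257
yaw line -0.02967712517654638 83.4648407993635
[ 323  239   64   64 2145] [352.61631702 270.60652681] [477.76388959 -98.92377351  28.        ]
[[-0.96   0.279 -0.   ]
 [ 0.279  0.96  -0.001]
 [ 0.    -0.001 -1.   ]]
```

drive_tool(
  targets=[
    {"jaw": 0.8, "travel": [-0.025, -0.019, 0], "twist": 0.12},
    {"jaw": 0.6, "travel": [-0.05, -0.0375, 0], "twist": 0.24},
    {"jaw": 0.6, "travel": [-0.075, -0.056, 0], "twist": 0.36},
    {"jaw": 0.6, "travel": [-0.1, -0.075, 0], "twist": 0.48},
    {"jaw": 0.6, "travel": [-0.125, -0.094, 0], "twist": 0.6},
    {"jaw": 0.6, "travel": [-0.15, -0.112, 0], "twist": 0.72},
    {"jaw": 0.6, "travel": [-0.175, -0.13, 0], "twist": 0.84},
    {"jaw": 0.6, "travel": [-0.2, -0.15, 0], "twist": 0.96},
  ],
)

```text
t: 0.77
eef_pos: [325.3, 399.2, 214.5]
tcp_rot: [-3.142, -0.0, 1.893]
ft_force: [0.9, -0.9, -0.1]
opening: 0.603
grip_force: 0.0
```

```bash
cat >> h.py <<'E'
from scipy.spatial.transform import Rotation as Ro
def go(X,yaw=np.pi/2-0.025):
    s=state(); R=Ro.from_euler('xyz',s['tcp_rot']).as_matrix(); d=R.T@(np.array(X,float)-s['eef_pos'])
    tw=(s['tcp_rot'][2]-yaw+np.pi)%(2*np.pi)-np.pi
    print('t',round(s['t'],2),'pos',s['eef_pos'].round(1),'rot',s['tcp_rot'].round(3),'open',round(s['opening'],3),'F',s['ft_force'].round(1),'grip',round(s['grip_force'],1),'\n -> travel',(d/1000).round(4),'twist',round(tw,3))
E
python3 -c "
from h import *
go([476,200.6,120])"
```

```text
t 0.77 pos [325.3 399.2 214.5] rot [-3.142 -0.     1.893] open 0.603 F [ 0.9 -0.9 -0.1] grip 0.0 
 -> travel [-0.2361  0.0801  0.0945] twist 0.347
```

drive_tool(
  targets=[
    {"jaw": 0.6, "travel": [-0.034, 0.0115, 0.01], "twist": 0.1},
    {"jaw": 0.6, "travel": [-0.068, 0.023, 0.02], "twist": 0.2},
    {"jaw": 0.6, "travel": [-0.101, 0.0345, 0.03], "twist": 0.3},
    {"jaw": 0.6, "travel": [-0.135, 0.046, 0.04], "twist": 0.347},
    {"jaw": 0.6, "travel": [-0.169, 0.057, 0.05], "twist": 0.347},
    {"jaw": 0.6, "travel": [-0.203, 0.069, 0.06], "twist": 0.347},
    {"jaw": 0.6, "travel": [-0.236, 0.08, 0.07], "twist": 0.347},
    {"jaw": 0.6, "travel": [-0.236, 0.08, 0.0945], "twist": 0.347},
  ],
)

```text
t: 1.43
eef_pos: [480.6, 199.3, 121.1]
tcp_rot: [3.137, -0.001, 1.548]
ft_force: [-0.6, 0.8, -0.5]
opening: 0.599
grip_force: 0.0
```

```bash
python3 - <<'E'
from h import *
go([476,200.6,13])
c=snap("wrist","pics/w1.png"); print(px(c,[476,200.6,27]),px(c,[446.2,64,27]))
E
```

```text
t 1.43 pos [480.6 199.3 121.1] rot [ 3.137e+00 -1.000e-03  1.548e+00] open 0.599 F [-0.6  0.8 -0.5] grip 0.0 
 -> travel [ 0.0011 -0.0051  0.1081] twist 0.002
[271.54983629 210.1196636 ] [247.21763603 334.86114114]
```

View pics/w1.png

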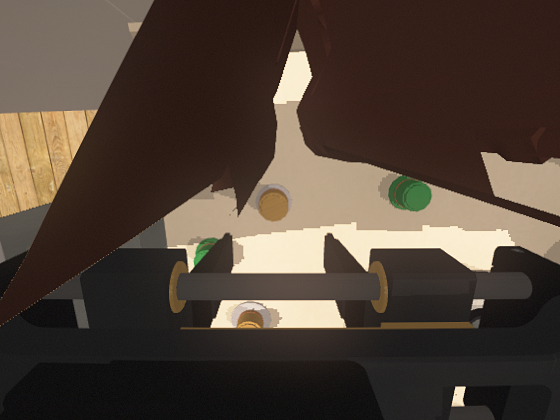

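The wrist view shows the slim capsule's cap at about (273,205), between the green one at (410,194) and another at (208,250). The prediction was (271,210).

```bash
python3 - <<'E'
from h import *
c=load("pics/w1.png"); im=c["frame"]
hsv=cv2.cvtColor(im,cv2.COLOR_RGB2HSV); k=cv2.inRange(hsv,(8,150,60),(25,255,255)); k[:180]=0;k[240:]=0;k[:,:245]=0;k[:,310:]=0
x,y,w,h=cv2.boundingRect(k); print(x,y,w,h)
for v in (y+h/2-2,y+h/2,y+h/2+2): print(pt(c,x+w/2-.5,v,27))
print(-c["R"].T@c["t"]); go([476,200.6,13])
E
```

```text
287 204 1 1
[490.67121845 207.62386407  27.        ]
[490.64266115 205.69868431  27.        ]
[490.61402185 203.76670887  27.        ]
[482.30640529 269.12176993 292.03309564]
t 1.48 pos [476.7 200.1 116. ] rot [-3.139e+00  1.000e-03  1.548e+00] open 0.596 F [-2.4 -0.  -4.8] grip 0.0 
 -> travel [ 0.0006 -0.0004  0.103 ] twist 0.002
```

```bash
python3 - <<'E'
from h import *
c=snap("wrist","pics/w2.png"); print(px(c,[476,200.6,27]))
im=cv2.imread("pics/w2.png"); cv2.imwrite("pics/c3.png",cv2.resize(im[180:330,215:325],None,fx=5,fy=5,interpolation=cv2.INTER_CUBIC)[:600])
E
```

```text
[276.36150026 212.05150028]
```

View pics/c3.png

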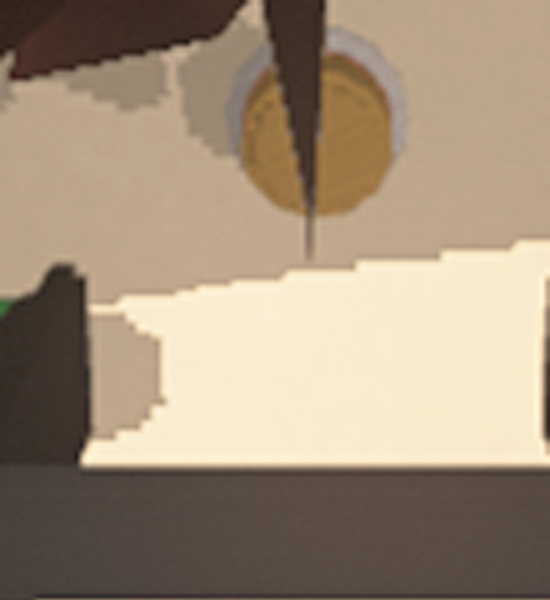

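The cap circle's centre is at crop (316,142), i.e. px (277.8,208.0). That is within about 4 mm of the estimate. A curtain tip hangs at px (277,231), so I'll find out where it is before turning the gripper.

```bash
python3 - <<'E'
from h import *
w=load("pics/w2.png");t=load("pics/top.png");s=load("pics/scene.png")
print(pt(w,277.8,208,27))
def tri(a,pa,b,pb):
    L=[]
    for c,p in((a,pa),(b,pb)):
        x0=pt(c,*p,0);x1=pt(c,*p,200);L.append((x0,x1-x0))
    A=np.c_[L[0][1],-L[1][1]];k=np.linalg.lstsq(A,L[1][0]-L[0][0],rcond=None)[0]
    p=L[0][0]+k[0]*L[0][1];q=L[1][0]+k[1]*L[1][1];return p.round(),q.round()
for p in((161,256),(161,179),(160,93)):
    print(p,'w',tri(t,p,w,(276.9,231.5)),[tri(t,p,s,q)for q in((133,176),(213,150),(240,118))])
go([477,202.5,13])
E
```

```text
[477.42126333 204.44016659  27.        ]
(161, 256) w (array([453., 232., 157.]), array([478., 226., 158.])) [(array([455., 237., 134.]), array([417., 265., 136.])), (array([449., 223., 193.]), array([514., 154., 182.])), (array([442., 206., 260.]), array([530., 101., 244.]))]
(161, 179) w (array([553., 224., 260.]), array([479., 257., 249.])) [(array([591., 263., 118.]), array([470., 342., 107.])), (array([582., 253., 151.]), array([597., 238., 151.])), (array([562., 233., 225.]), array([613., 175., 222.]))]
(160, 93) w (array([619., 201., 408.]), array([481., 301., 376.])) [(array([739., 282., 142.]), array([518., 411.,  81.])), (array([748., 287., 124.]), array([695., 336., 115.])), (array([715., 265., 196.]), array([715., 266., 196.]))]
t 1.53 pos [475.5 201.1 117.6] rot [-3.137e+00  1.000e-03  1.549e+00] open 0.6 F [-0.5  0.9  0.5] grip 0.0 
 -> travel [0.0015 0.002  0.1045] twist 0.003
```

drive_tool(
  targets=[
    {"jaw": 0.6, "travel": [0.0015, 0.002, 0.02], "twist": 0},
    {"jaw": 0.6, "travel": [0.0015, 0.002, 0.04], "twist": 0},
    {"jaw": 0.6, "travel": [0.0015, 0.002, 0.06], "twist": 0},
    {"jaw": 0.6, "travel": [0.0015, 0.002, 0.08], "twist": 0},
    {"jaw": 0.6, "travel": [0.0015, 0.002, 0.095], "twist": 0},
    {"jaw": 0.6, "travel": [0.0015, 0.002, 0.1045], "twist": 0},
    {"jaw": 0.25, "travel": [0.0015, 0.002, 0.1045], "twist": 0},
    {"jaw": 0.2, "travel": [0.0015, 0.002, 0.1045], "twist": 0},
  ],
)

```text
t: 2.2
eef_pos: [478.3, 204.7, 16.2]
tcp_rot: [-3.141, -0.0, 1.553]
ft_force: [0.7, -0.1, -0.2]
opening: 0.51
grip_force: 0.0
```

drive_tool(
  targets=[
    {"jaw": 0.2, "travel": [0, 0, 0], "twist": 0},
    {"jaw": 0.2, "travel": [0, 0, 0], "twist": 0},
    {"jaw": 0.2, "travel": [0, 0, -0.02], "twist": 0},
    {"jaw": 0.2, "travel": [0, 0, -0.05], "twist": 0},
    {"jaw": 0.2, "travel": [0, 0, -0.06], "twist": 0},
    {"jaw": 0.2, "travel": [0, 0, -0.06], "twist": 0},
  ],
)

```text
t: 2.7
eef_pos: [479.6, 204.6, 78.4]
tcp_rot: [3.137, -0.002, 1.552]
ft_force: [-0.3, -0.9, -0.7]
opening: 0.206
grip_force: 0.0
```

```bash
python3 -c "
from h import *
go([530,10,73]); go([530,10,14])"
```

```text
t 2.7 pos [479.6 204.6  78.4] rot [ 3.137e+00 -2.000e-03  1.552e+00] open 0.206 F [-0.3 -0.9 -0.7] grip 0.0 
 -> travel [-0.1936  0.0541  0.0054] twist 0.006
t 2.7 pos [479.6 204.6  78.4] rot [ 3.137e+00 -2.000e-03  1.552e+00] open 0.206 F [-0.3 -0.9 -0.7] grip 0.0 
 -> travel [-0.1937  0.0538  0.0644] twist 0.006
```

The fingers closed to 20 mm, so the grasp missed: I lifted too early. I'll look from here.

```bash
python3 - <<'E'
from h import *
c=snap("top","pics/t2.png")
im=c["frame"];hsv=cv2.cvtColor(im,cv2.COLOR_RGB2HSV); k=cv2.inRange(hsv,(8,170,100),(25,255,255)); k[:235]=0;k[310:]=0;k[:,300:]=0;k[:,:150]=0
n,_,s,ce=cv2.connectedComponentsWithStats(k); print([(s[i],ce[i]) for i in range(1,n) if s[i,4]>20])
c=snap("wrist","pics/w3.png"); cv2.imwrite("pics/w3.png",c["frame"][:,:,::-1]); print(px(c,[477,204,27]));go([477,204,12])
go([477,204,12])
E
```

```text
[(array([259, 271,  14,  15, 173], dtype=int32), array([265.4566474 , 277.80924855]))]
[274.07240211 226.01958337]
t 2.8 pos [478.4 204.2  75.8] rot [ 3.141 -0.     1.552] open 0.2 F [-0.  -0.5 -1. ] grip 0.0 
 -> travel [-0.0002 -0.0015  0.0638] twist 0.006
t 2.8 pos [478.4 204.2  75.8] rot [ 3.141 -0.     1.552] open 0.2 F [-0.  -0.5 -1. ] grip 0.0 
 -> travel [-0.0002 -0.0015  0.0638] twist 0.006
```

View pics/w3.png

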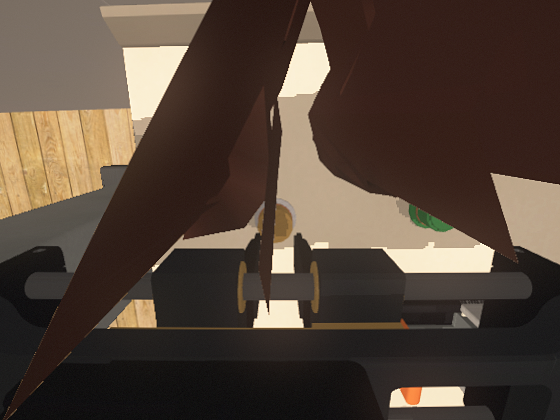

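The capsule still stands at (276,222), just behind the fingers and undisturbed. I'll open, go down again and let the fingers close before lifting.

drive_tool(
  targets=[
    {"jaw": 0.55, "travel": [0, -0.001, 0], "twist": 0},
    {"jaw": 0.55, "travel": [0, -0.001, 0], "twist": 0},
    {"jaw": 0.55, "travel": [0, -0.001, 0], "twist": 0},
    {"jaw": 0.55, "travel": [0, -0.001, 0], "twist": 0},
    {"jaw": 0.55, "travel": [0, -0.001, 0], "twist": 0},
    {"jaw": 0.55, "travel": [0, -0.001, 0.02], "twist": 0},
    {"jaw": 0.55, "travel": [0, -0.001, 0.04], "twist": 0},
    {"jaw": 0.55, "travel": [0, -0.001, 0.05], "twist": 0},
  ],
)

```text
t: 3.47
eef_pos: [476.8, 204.0, 23.9]
tcp_rot: [-3.14, 0.0, 1.552]
ft_force: [-0.5, 0.4, -0.1]
opening: 0.548
grip_force: 0.0
```

drive_tool(
  targets=[
    {"jaw": 0.55, "travel": [0, 0, 0.008], "twist": 0},
    {"jaw": 0.55, "travel": [0, 0, 0.0135], "twist": 0},
    {"jaw": 0.2, "travel": [0, 0, 0.0135], "twist": 0},
    {"jaw": 0.2, "travel": [0, 0, 0.0135], "twist": 0},
    {"jaw": 0.2, "travel": [0, 0, 0.0135], "twist": 0},
    {"jaw": 0.2, "travel": [0, 0, 0.0135], "twist": 0},
    {"jaw": 0.2, "travel": [0, 0, 0.0135], "twist": 0},
    {"jaw": 0.2, "travel": [0, 0, 0.0135], "twist": 0},
  ],
)

```text
t: 4.13
eef_pos: [477.7, 204.3, 12.7]
tcp_rot: [3.141, -0.0, 1.552]
ft_force: [0.1, -0.1, 4.9]
opening: 0.292
grip_force: 30.0
```

drive_tool(
  targets=[
    {"jaw": 0.2, "travel": [0, 0, -0.025], "twist": 0},
    {"jaw": 0.2, "travel": [-0.01, 0.005, -0.05], "twist": 0},
    {"jaw": 0.2, "travel": [-0.045, 0.015, -0.05], "twist": 0},
    {"jaw": 0.2, "travel": [-0.08, 0.025, -0.05], "twist": 0},
    {"jaw": 0.2, "travel": [-0.115, 0.035, -0.05], "twist": 0},
    {"jaw": 0.2, "travel": [-0.15, 0.045, -0.05], "twist": 0},
    {"jaw": 0.2, "travel": [-0.18, 0.053, -0.045], "twist": 0},
    {"jaw": 0.2, "travel": [-0.193, 0.056, -0.03], "twist": 0},
  ],
)

```text
t: 4.8
eef_pos: [531.6, 6.8, 43.5]
tcp_rot: [3.137, 0.0, 1.55]
ft_force: [0.1, 0.4, -0.0]
opening: 0.299
grip_force: 30.0
```

```bash
python3 -c "
from h import *
go([530,10,13])"
```

```text
t 4.8 pos [531.6   6.8  43.5] rot [3.137 0.    1.55 ] open 0.299 F [ 0.1  0.4 -0. ] grip 30.0 
 -> travel [ 0.0032 -0.0018  0.0305] twist 0.004
```

drive_tool(
  targets=[
    {"jaw": 0.2, "travel": [0, 0, 0.015], "twist": 0},
    {"jaw": 0.2, "travel": [0, 0, 0.025], "twist": 0},
    {"jaw": 0.2, "travel": [0, 0, 0.0295], "twist": 0},
    {"jaw": 0.2, "travel": [0, 0, 0.0295], "twist": 0},
    {"jaw": 0.5, "travel": [0, 0, 0.0295], "twist": 0},
    {"jaw": 0.5, "travel": [0, 0, 0.0295], "twist": 0},
    {"jaw": 0.5, "travel": [0, 0, 0.0295], "twist": 0},
    {"jaw": 0.5, "travel": [0, 0, 0.0295], "twist": 0},
  ],
)

```text
t: 5.47
eef_pos: [529.8, 10.5, 12.9]
tcp_rot: [3.141, -0.0, 1.552]
ft_force: [0.1, 1.0, -0.6]
opening: 0.484
grip_force: 0.0
```

drive_tool(
  targets=[
    {"jaw": 0.5, "travel": [0, 0, 0], "twist": -0.11},
    {"jaw": 0.5, "travel": [0, 0, 0], "twist": -0.22},
    {"jaw": 0.5, "travel": [0, 0, 0], "twist": -0.33},
    {"jaw": 0.5, "travel": [0, 0, 0], "twist": -0.44},
    {"jaw": 0.5, "travel": [0, 0, 0], "twist": -0.55},
    {"jaw": 0.5, "travel": [0, 0, 0], "twist": -0.66},
    {"jaw": 0.5, "travel": [0, 0, 0], "twist": -0.77},
    {"jaw": 0.5, "travel": [0, 0, 0], "twist": -0.88},
  ],
)

```text
t: 6.13
eef_pos: [529.8, 10.3, 12.8]
tcp_rot: [3.141, 0.0, 2.437]
ft_force: [0.6, -0.2, 0.4]
opening: 0.501
grip_force: 0.0
```

drive_tool(
  targets=[
    {"jaw": 0.5, "travel": [0, 0, 0], "twist": -0.11},
    {"jaw": 0.5, "travel": [0, 0, 0], "twist": -0.22},
    {"jaw": 0.5, "travel": [0, 0, 0], "twist": -0.33},
    {"jaw": 0.5, "travel": [0, 0, 0], "twist": -0.44},
    {"jaw": 0.5, "travel": [0, 0, 0], "twist": -0.55},
    {"jaw": 0.5, "travel": [0, 0, 0], "twist": -0.66},
    {"jaw": 0.5, "travel": [0, 0, 0], "twist": -0.69},
    {"jaw": 0.5, "travel": [0, 0, 0], "twist": -0.69},
  ],
)

```text
t: 6.8
eef_pos: [529.8, 10.3, 12.8]
tcp_rot: [3.142, 0.0, 3.123]
ft_force: [-0.2, 0.0, -0.2]
opening: 0.5
grip_force: 0.0
```

drive_tool(
  targets=[
    {"jaw": 0.2, "travel": [0, 0, 0], "twist": 0},
    {"jaw": 0.2, "travel": [0, 0, 0], "twist": 0},
    {"jaw": 0.2, "travel": [0, 0, 0], "twist": 0},
    {"jaw": 0.2, "travel": [0, 0, 0], "twist": 0},
    {"jaw": 0.2, "travel": [0, 0, 0], "twist": 0},
    {"jaw": 0.2, "travel": [0, 0, 0], "twist": 0},
    {"jaw": 0.2, "travel": [0, 0, 0], "twist": 0},
  ],
)

```text
t: 7.38
eef_pos: [529.7, 10.2, 12.7]
tcp_rot: [3.141, 0.0, 3.122]
ft_force: [0.4, -0.4, 1.4]
opening: 0.297
grip_force: 30.0
```

drive_tool(
  targets=[
    {"jaw": 0.2, "travel": [0, 0, -0.03], "twist": 0},
    {"jaw": 0.2, "travel": [0, 0, -0.06], "twist": 0},
    {"jaw": 0.2, "travel": [0, 0.01, -0.09], "twist": 0},
    {"jaw": 0.2, "travel": [-0.01, 0.03, -0.11], "twist": 0},
    {"jaw": 0.2, "travel": [-0.03, 0.05, -0.11], "twist": 0},
    {"jaw": 0.2, "travel": [-0.05, 0.068, -0.11], "twist": 0},
    {"jaw": 0.2, "travel": [-0.06, 0.072, -0.11], "twist": 0},
    {"jaw": 0.2, "travel": [-0.06, 0.072, -0.11], "twist": 0},
  ],
)

```text
t: 8.05
eef_pos: [592.6, 82.1, 122.5]
tcp_rot: [3.141, 0.001, 3.123]
ft_force: [-0.6, 0.4, -0.8]
opening: 0.295
grip_force: 30.0
```

```bash
python3 - <<'E'
from h import *
import time
read_camera("top")
c=snap("wrist","pics/w4.png"); print(px(c,[671.6,81,64]),px(c,[446,64,27]));go([671.6,81,122])
E
```

```text
[279.5037231  307.62855792] [254.01971826  41.08799671]
t 8.15 pos [590.5  80.9 122.1] rot [-3.142e+00 -1.000e-03  3.122e+00] open 0.299 F [ 0.1  0.5 -0.1] grip 30.0 
 -> travel [-0.0811  0.0017  0.0001] twist 1.576
```

View pics/w4.png

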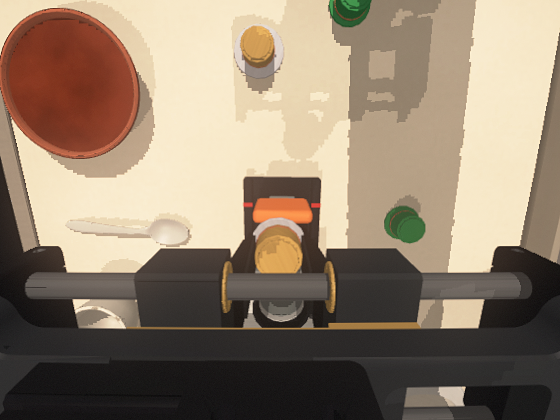

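The wrist view shows the held capsule's cap at (279,255) and the red marks at about (248,205) and (317,205). The collar is half hidden behind the bar at (282,305), the wide capsule's cap is at (257,45) and the dish is at left (70,82). I'll use the held cap to calibrate the wrist camera's offset.

```bash
python3 - <<'E'
from h import *
c=load("pics/w4.png"); im=c["frame"]; hsv=cv2.cvtColor(im,cv2.COLOR_RGB2HSV)
p=state()["eef_pos"]
print("pred held cap",px(c,[p[0],p[1],p[2]+14.5]), "cam",-c["R"].T@c["t"])
print("pred marks",px(c,[588.99,116.66,15]),px(c,[587.43,50.19,15]))
k=cv2.inRange(hsv,(0,200,120),(6,255,255))|cv2.inRange(hsv,(174,200,120),(179,255,255)); k[:195]=0;k[215:]=0;k[:,:235]=0;k[:,330:]=0
n,_,s,ce=cv2.connectedComponentsWithStats(k); 
q=[(s[i].tolist(),ce[i]) for i in range(1,n) if s[i,4]>5];print(q)
for _,e in q: print(pt(c,*e,15))
big=cv2.resize(im[190:335,215:345],None,fx=4,fy=4,interpolation=cv2.INTER_CUBIC)
w=cv2.resize(im[15:90,220:300],None,fx=4,fy=4,interpolation=cv2.INTER_CUBIC)
o=np.zeros((580,520+w.shape[1]-40,3),np.uint8);o=np.zeros((580,840,3),np.uint8);o[:,:520]=big;o[:300,520:840]=w
cv2.imwrite("pics/c4.png",o[:,:800,::-1])
E
```

```text
pred held cap [277.50242509 256.58003786] cam [522.09252884  82.5267823  293.08756058]
pred marks [314.02553017 204.40016426] [246.47984787 204.08543377]
[]
```

View pics/c4.png

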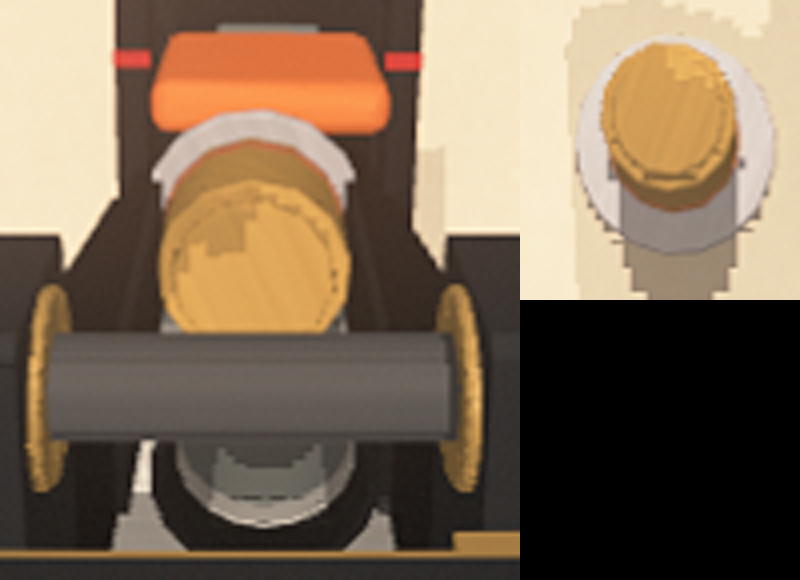

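```bash
python3 - <<'E'
from h import *
c=load("pics/w4.png")
for r in(21,22.5,27): print(r,px(c,[671.6+r,81,64]))
print(pt(c,280.5,320.6,64), "wide",pt(c,220+(668+.5-520)/4-.5-1,15+110.5/4-.5-1,27))
go([671.6,81.5,106],3.122)
E
```

```text
21 [279.90272734 327.80853232]
22.5 [279.93056817 329.21644143]
27 [280.01357417 333.41392035]
[685.00498593  81.67100204  64.        ] wide [446.05581658  65.32926938  27.        ]
t 8.15 pos [590.5  80.9 122.1] rot [-3.142e+00 -1.000e-03  3.122e+00] open 0.299 F [ 0.1  0.5 -0.1] grip 30.0 
 -> travel [-0.0811  0.0022  0.0161] twist 0.0
```

The visible arc edge fits the steel bore at z=52 below the black collar, so the mouth is at about (672, 81.5). I'll move above it and lower.

drive_tool(
  targets=[
    {"jaw": 0.2, "travel": [-0.025, 0.001, 0], "twist": 0},
    {"jaw": 0.2, "travel": [-0.05, 0.002, 0], "twist": 0},
    {"jaw": 0.2, "travel": [-0.07, 0.002, 0], "twist": 0},
    {"jaw": 0.2, "travel": [-0.081, 0.002, 0.01], "twist": 0},
    {"jaw": 0.2, "travel": [-0.081, 0.002, 0.025], "twist": 0},
    {"jaw": 0.2, "travel": [-0.081, 0.002, 0.037], "twist": 0},
    {"jaw": 0.2, "travel": [-0.081, 0.002, 0.042], "twist": 0},
    {"jaw": 0.2, "travel": [-0.081, 0.002, 0.042], "twist": 0},
  ],
)

```text
t: 8.82
eef_pos: [670.8, 80.9, 79.2]
tcp_rot: [-3.142, -0.003, 3.121]
ft_force: [-1.2, -1.0, -0.6]
opening: 0.296
grip_force: 30.0
```

drive_tool(
  targets=[
    {"jaw": 0.2, "travel": [0, 0, 0.002], "twist": 0},
    {"jaw": 0.2, "travel": [0, 0, 0.004], "twist": 0},
    {"jaw": 0.2, "travel": [0, 0, 0.006], "twist": 0},
    {"jaw": 0.2, "travel": [0, 0, 0.008], "twist": 0},
    {"jaw": 0.2, "travel": [0, 0, 0.008], "twist": 0},
  ],
)

```text
t: 9.23
eef_pos: [672.0, 81.4, 72.5]
tcp_rot: [3.142, -0.0, 3.122]
ft_force: [-0.2, -0.5, -0.3]
opening: 0.294
grip_force: 30.0
```

The foot is about 4 mm into the mouth with no contact, so I'll go further down.

drive_tool(
  targets=[
    {"jaw": 0.2, "travel": [0, 0, 0.002], "twist": 0},
    {"jaw": 0.2, "travel": [0, 0, 0.004], "twist": 0},
    {"jaw": 0.2, "travel": [0, 0, 0.006], "twist": 0},
    {"jaw": 0.2, "travel": [0, 0, 0.006], "twist": 0},
    {"jaw": 0.2, "travel": [0, 0, 0.006], "twist": 0},
  ],
)

```text
t: 9.65
eef_pos: [672.1, 81.3, 66.5]
tcp_rot: [3.142, -0.0, 3.122]
ft_force: [-0.2, -0.5, 0.0]
opening: 0.298
grip_force: 30.0
```

Still no contact, so I'll release and rise.

drive_tool(
  targets=[
    {"jaw": 0.45, "travel": [0, 0, 0], "twist": 0},
    {"jaw": 0.45, "travel": [0, 0, 0], "twist": 0},
    {"jaw": 0.45, "travel": [0, 0, 0], "twist": 0},
    {"jaw": 0.45, "travel": [0, 0, 0], "twist": 0},
    {"jaw": 0.55, "travel": [0, 0, -0.02], "twist": 0},
    {"jaw": 0.55, "travel": [0, 0, -0.05], "twist": 0},
    {"jaw": 0.55, "travel": [0.03, 0, -0.06], "twist": 0},
    {"jaw": 0.55, "travel": [0.07, 0, -0.06], "twist": 0},
  ],
)

```text
t: 10.32
eef_pos: [604.2, 82.5, 129.0]
tcp_rot: [3.141, 0.006, 3.121]
ft_force: [0.9, -0.1, -0.8]
opening: 0.547
grip_force: 0.0
```

```bash
python3 -c "
from h import *
go([446.1,65,100],3.122)"
```

```text
t 10.32 pos [604.2  82.5 129. ] rot [3.141 0.006 3.121] open 0.547 F [ 0.9 -0.1 -0.8] grip 0.0 
 -> travel [ 0.1579 -0.0208  0.028 ] twist -0.001
```

drive_tool(
  targets=[
    {"jaw": 0.55, "travel": [0.03, -0.005, 0], "twist": 0},
    {"jaw": 0.55, "travel": [0.06, -0.01, 0], "twist": 0},
    {"jaw": 0.55, "travel": [0.09, -0.015, 0.01], "twist": 0},
    {"jaw": 0.55, "travel": [0.12, -0.019, 0.02], "twist": 0},
    {"jaw": 0.55, "travel": [0.145, -0.019, 0.026], "twist": 0},
    {"jaw": 0.55, "travel": [0.156, -0.019, 0.03], "twist": 0},
    {"jaw": 0.55, "travel": [0.156, -0.019, 0.03], "twist": 0},
    {"jaw": 0.55, "travel": [0.156, -0.019, 0.03], "twist": 0},
  ],
)

```text
t: 10.98
eef_pos: [446.4, 66.8, 97.0]
tcp_rot: [3.141, 0.001, 3.122]
ft_force: [0.6, 0.1, 1.1]
opening: 0.549
grip_force: 0.0
```

```bash
python3 - <<'E'
from h import *
t=snap("top","pics/t3.png"); c=snap("wrist","pics/w5.png"); go([446.1,65,12],3.122)
# chute interior in top image vs before
a=load("pics/top.png")["frame"];b=t["frame"]
print(px(c,[446.1,65,27]), b[150:162,264:277].reshape(-1,3).mean(0), a[150:162,264:277].reshape(-1,3).mean(0))
im=c["frame"]; 
l=cv2.resize(im[170:330,180:380],None,fx=2.5,fy=2.5,interpolation=cv2.INTER_CUBIC)
r=cv2.resize(b[138:176,250:290],None,fx=7,fy=7,interpolation=cv2.INTER_CUBIC)
o=np.zeros((400,780,3),np.uint8);o[:400,:500]=l;o[:266,500:780]=r;cv2.imwrite("pics/c5.png",o[:,:,::-1])
E
```

```text
t 11.08 pos [447.2  66.8  97. ] rot [3.141e+00 2.000e-03 3.122e+00] open 0.55 F [ 0.9 -0.7 -0.1] grip 0.0 
 -> travel [ 0.0013 -0.0019  0.085 ] twist -0.0
[276.11608232 216.39102721] [107.03205128  80.28205128  32.10897436] [54.23717949 53.96153846 46.19871795]
```

View pics/c5.png

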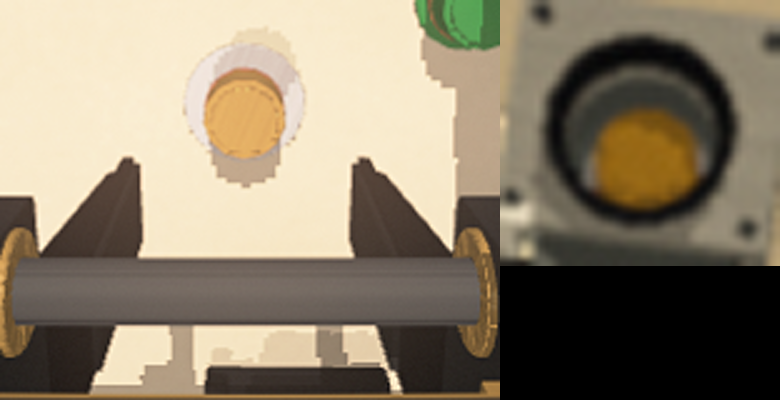

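The slim capsule's cap is visible down the chute, upright. The wide capsule's cap is at px (278,218), within 1 mm of the estimate. I'll grip it.

drive_tool(
  targets=[
    {"jaw": 0.55, "travel": [0.001, -0.0015, 0.025], "twist": 0},
    {"jaw": 0.55, "travel": [0.001, -0.0015, 0.05], "twist": 0},
    {"jaw": 0.55, "travel": [0.001, -0.0015, 0.07], "twist": 0},
    {"jaw": 0.55, "travel": [0.001, -0.0015, 0.08], "twist": 0},
    {"jaw": 0.55, "travel": [0.001, -0.0015, 0.085], "twist": 0},
    {"jaw": 0.2, "travel": [0.001, -0.0015, 0.085], "twist": 0},
    {"jaw": 0.2, "travel": [0.001, -0.0015, 0.085], "twist": 0},
    {"jaw": 0.2, "travel": [0.001, -0.0015, 0.085], "twist": 0},
  ],
)

```text
t: 11.75
eef_pos: [445.5, 65.4, 12.3]
tcp_rot: [3.141, 0.001, 3.122]
ft_force: [-0.5, 0.0, -0.5]
opening: 0.395
grip_force: 0.0
```

drive_tool(
  targets=[
    {"jaw": 0.2, "travel": [0, 0, 0], "twist": 0},
    {"jaw": 0.2, "travel": [0, 0, 0], "twist": 0},
    {"jaw": 0.2, "travel": [0, 0, 0], "twist": 0},
    {"jaw": 0.2, "travel": [0, 0, 0], "twist": 0},
  ],
)

```text
t: 12.08
eef_pos: [445.3, 65.4, 12.3]
tcp_rot: [3.141, 0.002, 3.122]
ft_force: [-0.6, -0.1, 8.1]
opening: 0.294
grip_force: 30.0
```

drive_tool(
  targets=[
    {"jaw": 0.2, "travel": [0, 0, -0.03], "twist": 0},
    {"jaw": 0.2, "travel": [0, 0, -0.06], "twist": 0},
    {"jaw": 0.2, "travel": [-0.006, -0.03, -0.063], "twist": 0},
    {"jaw": 0.2, "travel": [-0.013, -0.06, -0.063], "twist": 0},
    {"jaw": 0.2, "travel": [-0.02, -0.09, -0.063], "twist": 0},
    {"jaw": 0.2, "travel": [-0.027, -0.12, -0.063], "twist": 0},
    {"jaw": 0.2, "travel": [-0.034, -0.15, -0.063], "twist": 0},
    {"jaw": 0.2, "travel": [-0.036, -0.164, -0.063], "twist": 0},
  ],
)

```text
t: 12.75
eef_pos: [478.4, -102.3, 75.0]
tcp_rot: [-3.141, 0.002, 3.12]
ft_force: [-0.2, -0.3, -0.7]
opening: 0.295
grip_force: 30.0
```

drive_tool(
  targets=[
    {"jaw": 0.2, "travel": [0, 0, 0.015], "twist": 0},
    {"jaw": 0.2, "travel": [0, 0, 0.03], "twist": 0},
    {"jaw": 0.2, "travel": [0, 0, 0.045], "twist": 0},
    {"jaw": 0.2, "travel": [0, 0, 0.053], "twist": 0},
    {"jaw": 0.2, "travel": [0, 0, 0.056], "twist": 0},
    {"jaw": 0.2, "travel": [0, 0, 0.056], "twist": 0},
  ],
)

```text
t: 13.25
eef_pos: [477.3, -99.2, 18.3]
tcp_rot: [3.141, -0.001, 3.122]
ft_force: [0.6, -0.2, -1.0]
opening: 0.295
grip_force: 30.0
```

drive_tool(
  targets=[
    {"jaw": 0.45, "travel": [0, 0, 0], "twist": 0},
    {"jaw": 0.45, "travel": [0, 0, 0], "twist": 0},
    {"jaw": 0.45, "travel": [0, 0, 0], "twist": 0},
    {"jaw": 0.45, "travel": [0, 0, 0], "twist": 0},
    {"jaw": 0.45, "travel": [0, 0, -0.03], "twist": 0},
    {"jaw": 0.45, "travel": [0, 0, -0.06], "twist": 0},
    {"jaw": 0.45, "travel": [0, 0, -0.1], "twist": 0},
    {"jaw": 0.45, "travel": [0, 0, -0.11], "twist": 0},
  ],
)

```text
t: 13.92
eef_pos: [478.9, -99.7, 133.4]
tcp_rot: [-3.14, 0.006, 3.122]
ft_force: [1.2, -0.1, 0.6]
opening: 0.447
grip_force: 0.0
```

drive_tool(
  targets=[
    {"jaw": 0.5, "travel": [-0.015, 0.025, 0], "twist": 0.11},
    {"jaw": 0.5, "travel": [-0.03, 0.05, 0], "twist": 0.22},
    {"jaw": 0.5, "travel": [-0.045, 0.075, 0], "twist": 0.33},
    {"jaw": 0.5, "travel": [-0.06, 0.1, 0], "twist": 0.44},
    {"jaw": 0.5, "travel": [-0.075, 0.125, 0], "twist": 0.55},
    {"jaw": 0.5, "travel": [-0.09, 0.15, 0], "twist": 0.66},
    {"jaw": 0.5, "travel": [-0.1, 0.17, 0], "twist": 0.77},
    {"jaw": 0.5, "travel": [-0.106, 0.185, 0], "twist": 0.88},
  ],
)

```text
t: 14.58
eef_pos: [588.0, 85.4, 128.8]
tcp_rot: [3.141, 0.0, 2.237]
ft_force: [0.1, 0.4, -1.1]
opening: 0.503
grip_force: 0.0
```

drive_tool(
  targets=[
    {"jaw": 0.5, "travel": [0, 0, 0], "twist": 0.11},
    {"jaw": 0.5, "travel": [0, 0, 0], "twist": 0.22},
    {"jaw": 0.5, "travel": [0, 0, 0], "twist": 0.33},
    {"jaw": 0.5, "travel": [0, 0, 0], "twist": 0.44},
    {"jaw": 0.5, "travel": [0, 0, 0], "twist": 0.55},
    {"jaw": 0.5, "travel": [0, 0, 0], "twist": 0.66},
    {"jaw": 0.5, "travel": [0, 0, 0], "twist": 0.695},
    {"jaw": 0.5, "travel": [0, 0, 0], "twist": 0.695},
  ],
)

```text
t: 15.25
eef_pos: [587.1, 83.6, 128.9]
tcp_rot: [3.141, -0.0, 1.545]
ft_force: [-0.2, 0.2, -0.4]
opening: 0.498
grip_force: 0.0
```

```bash
python3 - <<'E'
from h import *
t=snap("top","pics/t4.png"); c=snap("wrist","pics/w6.png"); go([587,83.6,31])
b=t["frame"]; l=cv2.resize(b[130:310,235:395],None,fx=2.5,fy=2.5,interpolation=cv2.INTER_CUBIC)
w=c["frame"][:,90:470]; o=np.zeros((450,780,3),np.uint8);o[:,:400]=l;o[:420,400:]=w;cv2.imwrite("pics/c6.png",o[:,:,::-1])
yaw=-0.025;C=np.array([587,83.6])
for y in(-25,25):
  for x in(-6,6): print(px(c,[C[0]+x-y*np.sin(yaw),C[1]+y,63])-[90,0]+[400,0])
E
```

```text
t 15.35 pos [587.1  83.6 128.8] rot [ 3.141 -0.     1.549] open 0.5 F [-0.8  0.6 -0.8] grip 0.0 
 -> travel [ 0.     -0.0002  0.0978] twist 0.003
[579.71873326 247.43069665]
[593.48537151 247.13586454]
[579.41768922 190.93171129]
[593.90694765 190.60517012]
```

View pics/c6.png

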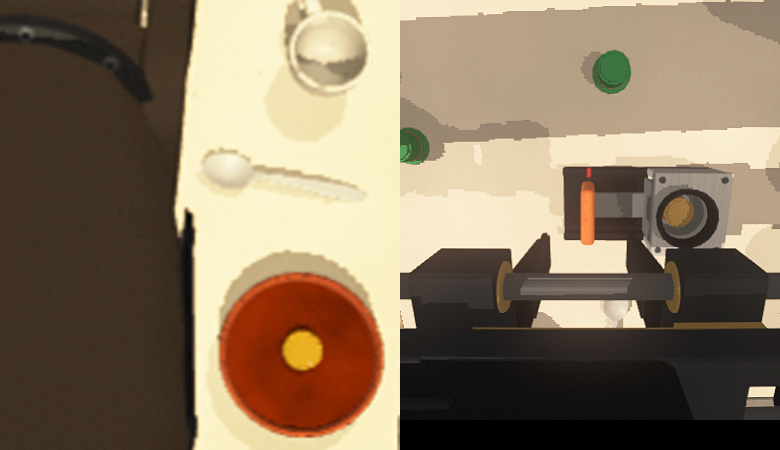

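The wide capsule sits in the middle of the dish (crop 302,350), the slim one is in the chute (678,211), and the handle (588,212) is centred between the fingers. I'll descend and pinch it.

drive_tool(
  targets=[
    {"jaw": 0.5, "travel": [0, 0, 0.025], "twist": 0},
    {"jaw": 0.5, "travel": [0, 0, 0.05], "twist": 0},
    {"jaw": 0.5, "travel": [0, 0, 0.07], "twist": 0},
    {"jaw": 0.5, "travel": [0, 0, 0.085], "twist": 0},
    {"jaw": 0.5, "travel": [0, 0, 0.094], "twist": 0},
    {"jaw": 0.5, "travel": [0, 0, 0.098], "twist": 0},
    {"jaw": 0.5, "travel": [0, 0, 0.098], "twist": 0},
  ],
)

```text
t: 15.93
eef_pos: [587.0, 83.5, 30.2]
tcp_rot: [-3.141, -0.0, 1.547]
ft_force: [0.2, -0.2, -0.2]
opening: 0.498
grip_force: 0.0
```

drive_tool(
  targets=[
    {"jaw": 0.3, "travel": [0, 0, 0], "twist": 0},
    {"jaw": 0.3, "travel": [0, 0, 0], "twist": 0},
    {"jaw": 0.05, "travel": [0, 0, 0], "twist": 0},
    {"jaw": 0.05, "travel": [0, 0, 0], "twist": 0},
    {"jaw": 0.05, "travel": [0, 0, 0], "twist": 0},
    {"jaw": 0.05, "travel": [0, 0, 0], "twist": 0},
    {"jaw": 0.05, "travel": [0, 0, 0], "twist": 0},
    {"jaw": 0.05, "travel": [0, 0, 0], "twist": 0},
  ],
)

```text
t: 16.6
eef_pos: [586.5, 83.6, 30.9]
tcp_rot: [-3.14, -0.0, 1.546]
ft_force: [-4.8, -0.3, 6.3]
opening: 0.123
grip_force: 30.0
```

drive_tool(
  targets=[
    {"jaw": 0.05, "travel": [0, 0, 0], "twist": 0},
    {"jaw": 0.05, "travel": [0, 0, 0], "twist": 0},
    {"jaw": 0.05, "travel": [0, 0, 0], "twist": 0},
  ],
)

```text
t: 16.85
eef_pos: [586.6, 83.5, 30.9]
tcp_rot: [-3.14, -0.0, 1.546]
ft_force: [-5.1, -0.5, 5.9]
opening: 0.126
grip_force: 30.0
```

drive_tool(
  targets=[
    {"jaw": 0.05, "travel": [0, -0.005, 0], "twist": 0},
    {"jaw": 0.05, "travel": [0, -0.013, 0], "twist": 0},
    {"jaw": 0.05, "travel": [0, -0.023, 0], "twist": 0},
    {"jaw": 0.05, "travel": [0, -0.034, 0], "twist": 0},
    {"jaw": 0.05, "travel": [0, -0.044, 0], "twist": 0},
    {"jaw": 0.05, "travel": [0, -0.053, 0], "twist": 0},
    {"jaw": 0.05, "travel": [0, -0.058, 0], "twist": 0},
    {"jaw": 0.05, "travel": [0, -0.06, 0], "twist": 0},
  ],
)

```text
t: 17.52
eef_pos: [528.1, 85.1, 30.9]
tcp_rot: [3.138, -0.0, 1.547]
ft_force: [10.2, 1.9, -5.2]
opening: 0.124
grip_force: 30.0
```

drive_tool(
  targets=[
    {"jaw": 0.05, "travel": [0, 0, 0], "twist": 0},
    {"jaw": 0.05, "travel": [0, 0, 0], "twist": 0},
    {"jaw": 0.05, "travel": [0, 0, 0], "twist": 0},
    {"jaw": 0.05, "travel": [0, 0, 0], "twist": 0},
  ],
)

```text
t: 17.85
eef_pos: [528.8, 85.1, 30.8]
tcp_rot: [3.138, -0.0, 1.546]
ft_force: [8.6, 1.2, -2.8]
opening: 0.124
grip_force: 30.0
```

```bash
python3 - <<'E'
from h import *
c=snap("scene","pics/s2.png"); go([526.6,85,31])
M=[]
for y in(33.2,-33.2):
    X=np.array([672,81.5,15])+[-84,y,0]; print(px(c,X))
b=c["frame"]; 
o=cv2.resize(b[185:285,220:340],None,fx=6,fy=6,interpolation=cv2.INTER_CUBIC);cv2.imwrite("pics/c7.png",o[:600,:,::-1])
E
```

```text
t 17.9 pos [528.8  85.1  30.9] rot [ 3.138 -0.     1.547] open 0.124 F [ 7.4  2.1 -3.1] grip 30.0 
 -> travel [-0.0002 -0.0022 -0.0001] twist 0.001
[256.84422644 226.83965676]
[283.47786931 235.65592422]
```

View pics/c7.png

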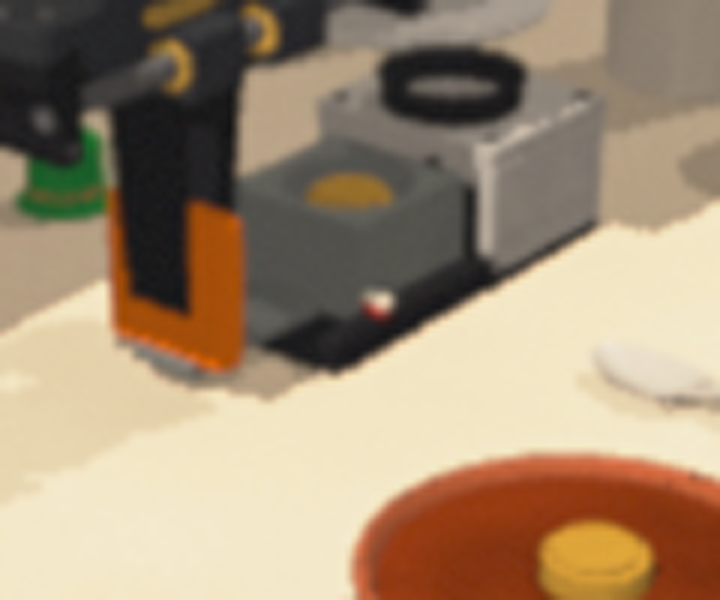

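The white pointer sits over the red mark at crop (378,303), and the slim capsule is in the pocket. By arm travel the slide is at about 58 mm. I'll nudge it a little further and settle.

drive_tool(
  targets=[
    {"jaw": 0.05, "travel": [0, -0.001, 0], "twist": 0},
    {"jaw": 0.05, "travel": [0, -0.002, 0], "twist": 0},
    {"jaw": 0.05, "travel": [0, -0.002, 0], "twist": 0},
    {"jaw": 0.05, "travel": [0, -0.002, 0], "twist": 0},
    {"jaw": 0.05, "travel": [0, -0.002, 0], "twist": 0},
    {"jaw": 0.05, "travel": [0, -0.002, 0], "twist": 0},
    {"jaw": 0.05, "travel": [0, -0.002, 0], "twist": 0},
    {"jaw": 0.05, "travel": [0, -0.002, 0], "twist": 0},
  ],
)

```text
t: 18.57
eef_pos: [526.8, 85.2, 30.8]
tcp_rot: [3.138, -0.001, 1.546]
ft_force: [8.8, 1.8, -4.1]
opening: 0.125
grip_force: 30.0
```

```bash
python3 -c "
from h import *
go([526.6,85,31]); print(job_done())"
```

```text
t 18.57 pos [526.8  85.2  30.8] rot [ 3.138e+00 -1.000e-03  1.546e+00] open 0.125 F [ 8.8  1.8 -4.1] grip 30.0 
 -> travel [-0.0002 -0.0002 -0.0002] twist 0.001
the job is handed in; nothing more can be done
None
```

I handed the job in at 18.6 s, with no verdict returned: slim capsule in the slide's pocket, wide capsule released in the dish, and the slide held by its handle at the red marks (about 60 mm out).

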